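Put three bench pieces back on their own stands

TASK

Three pieces have been put back on the wrong stands. Move them round so that the knobbed brass weight stands in the large round dish, the small round specimen mount stands on the small round pad, and the stepped steel block lies on the oblong plate with its long side along the plate's long side; each upright and in the middle of its stand. Park a piece on the ribbed spare mat to make room, tip none of them over, and leave the petri dish and the tweezers where they lie.

Things in the scene. Friction and masses are not known exactly. Their poses are not given: they have to be found in the camera images.
- weight: knobbed brass laboratory weight, 44 mm diameter, 60 mm high, 0.2 to 0.45 kg: plain cylindrical body from 0 to 30 mm height, a 16 mm neck at 37 to 43 mm, a 28 mm wide knob on top (47 to 57 mm). Origin: centre of its underside; z up. At the start it stands upright on the oblong plate.
- mount: green cylindrical specimen mount with two thin bright strips showing in its top face, 30 mm diameter, 22 mm high. Origin: centre of its underside; z up. At the start it stands upright in the large round dish.
- block: stepped steel block, 50 mm (its own x) by 35 mm (its own y) and 25 mm high overall: a pale base 15 mm high, and on the -x half of it a dark step (x from -24 to -4 mm, 30 mm wide along y) up to 25 mm. Pinch it across y, between the long sides of the base. Origin: centre of its underside; z up. At the start it stands upright on the small round pad, at any yaw; it overhangs the pad.
- dish: large round aluminium dish, fixed, 104 mm outer diameter with a low rim; flat inner floor 5 mm above the worktop, 92 mm across, rim top at 9 mm. Place of the weight. Origin: centre of its underside, on the worktop.
- pad: small round aluminium pad, fixed, 64 mm diameter with a grey 52 mm facing; flat top 10 mm above the worktop. Place of the mount. Origin: centre of its underside, on the worktop.
- slab: oblong aluminium plate, fixed, with a screw in each corner: 120 mm long along its own y, 80 mm wide along its own x; flat top 10 mm above the worktop. Place of the block, whose own x must lie along the plate's own y (either way round). Origin: centre of its underside, on the worktop.
- mat: spare square grey mat with thin dark ribs, fixed, 100 x 100 mm, flat top 4 mm above the worktop; empty at the start, the spot to set a piece down on the way, empty again at the end. Origin: centre of its underside, on the worktop.
- petri: clear closed petri dish, 58 mm diameter, 16 mm high, a loose bystander lying on the worktop among the stands: leave alone. Origin: centre of its underside.
- tweezers: steel tweezers, 124 mm long along their own y, 20 mm wide, 8 mm high, a loose bystander lying on the worktop: leave alone. Origin: middle of the underside.
Not all that is in view belongs to the job. Leave any blue, pink or purple look-alike of the pad alone.

How it is judged:
By the outcome, as a careful person would: the job done as asked, in the order asked, and still so for the second after the job is handed in, with the robot touching nothing.
It also fails if it takes over 102 s, if anything falls off the work surface, if the arm or the gripper's body presses on something with over 40 N, if the wrist force passes 120 N, or if a joint passes its speed limit or range.

ROBOT

A 6-joint arm with a two-finger parallel gripper is mounted at the origin on a cart in front of the work surface, level with it; the furniture and walls round the work are solid. World frame = base frame: x ahead of the robot, y to its left, z up, the work surface at z = 0. Lengths are in m, angles in rad, forces in N, time in s.
With the tool pointing down it reaches from about 0.375 to 0.9 m from the base axis. Payload 3.1 kg.
Tool frame: the origin (TCP) lies between the finger pads; the fingertips stand 22 mm ahead of it and the grasp point (between the pads) lies 3 mm ahead of it; z points along the fingers, y is the direction in which the jaws open and shut (so a half turn about z gives the same grasp; the last joint's range is limited). The gripper opens to 87 mm and grips with 3 to 60 N. Pads are 19 mm wide; open, the fingers measure 117 mm over their backs; the gripper's body (75 mm by 190 mm) begins 51 mm behind the grasp point.
Start: joints at [-1.496, 0.527, 1.433, -0, 1.181, -0.178], TCP at [0.157, -0.605, 0.245] pointing down, gripper open.
Joint ranges: [-3.08, 3.08], [-0.75, 2.2], [0.22, 2.44], [-1.43, 4.57], [0, 2.65], [-2.85, 2.85]. Speed limits (rad/s): [2.79, 2.79, 3.14, 3.14, 3.14, 3.14].

INTERFACE

Orientations are given as a unit quaternion [x, y, z, w].
In Python, from rig import get_obs, camera, get_calibration, hand_in, search_frame gives the robot as it stands.
- The arm moves only by the shell command python3 -m jog 'ROWS' [FORCE]. ROWS is JSON, a list of rows, each an object with "grip": the closure in counts, from 0 (fully open) to 255 (shut); "travel": the shift along the world's x, y, z in cm, a list of three; "twist": the turn about the world's z in degrees. A call has 1 to 8 rows; each row shifts and turns the commanded pose from where the row before left it; what a row does not reach is not made up. A row lasts 1/10 s, in which the tool goes at most 50 mm and 8.59 degrees, less where a joint would pass 70% of its speed; a pose out of reach is approached as far as the arm can. A call is refused whole if a number of a shift passes 5 or a number of a turn 8.59, either way. A call with a gripper value outside its range is refused whole. The fingers move at their own pace and stop on an object; FORCE is the grip in N (left out, the last holds). Time passes only in rows, so rows that do not move let the fingers close. It gives the time, the measured TCP pose, the force and the opening at its end, in the units of the state.
- get_obs(): the state, without advancing time (a new reading comes with each control period).
- camera(name): name is "scene" or "top" or "wrist"; returns the picture (400x640x3 uint8, red, green, blue); there is no depth.
- get_calibration(name): a dict with "fx", "fy", "cx", "cy" (pixels), "R" (3x3) and "t" (3): a world point X has camera coordinates R X + t; the wrist camera has in their place "T_tool_cam" (4x4, takes a point from camera to tool coordinates, whose origin is the TCP and whose axes are the flange's). Camera axes: x right, y down, z forward; pixel columns grow to the right and rows downward; lengths in m; the calibration is good to about 2 mm. A picture is of the moment at which its call begins: read the wrist's pose just before it. get_calibration takes no time and is no camera call.
- hand_in(): hands the job in, once; it reports no verdict.
Trained networks look in the newest picture that a camera, given by its name, has taken for a name from the list of things; names that differ only in an ending like _2 or _b are one class to them, and where a whole thing is asked for, a point or a joint stands for the part that bears it (a point fixed in the world has none). Each returns a list of dicts, best first, with "p" (0 to 1); they miss things now and then, are a little off and sometimes report something else, mostly with a low value. They report only what shows in the picture. A call takes as long as a camera call. They do not tell look-alikes from the thing itself.
- search_frame(target, camera): "at" ([x, y, z] in m, in world coordinates, good to about 4 mm: the middle of the surface that is visible of it).
The state is a dict: "time": time; "q": joint angles; "joint_velocities": joint speeds; "joint_torque": joint torques, N m; "position": TCP position; "tool_rot": TCP orientation; "ft_force": force on the tool from outside, world axes, zero at the start; "moment": the same for the moment, N m; "grip_width": finger opening in m.
Only numpy, scipy, OpenCV 4.12 (cv2) and the standard library are available. Lean on these libraries where they do the work, as an engineer would, in place of code of your own. Each camera call takes 0.05 s, during which the arm holds its last target. There are 200 camera calls.

## Working session

There is one attempt and no reset: what is moved stays moved. The work goes in short steps, Python scripts to look and compute and a shell command to move; the robot and the scene stay as the last step left them, time stands still between calls to the robot, and variables do not carry over. Pictures are saved under pics/ and viewed, about 12 in all and at most 16, crops included, and the job is handed in when it is done.

```bash
mkdir -p pics; cat > h.py <<'E'
import numpy as np, cv2
from rig import *
def save(cam,name):
    im=camera(cam); cv2.imwrite(f'pics/{name}.png',im[:,:,::-1]); return im
def cam_pose(cam):
    c=get_calibration(cam)
    if 'R' in c: R=np.array(c['R']);t=np.array(c['t']); return c,R.T,-R.T@t
    from scipy.spatial.transform import Rotation as Ro
    o=get_obs();T=np.array(c['T_tool_cam']);Rw=Ro.from_quat(o['tool_rot']).as_matrix()
    return c,Rw@T[:3,:3],Rw@T[:3,3]+np.array(o['position'])
def px2w(cam,u,v,z,cp=None):
    c,R,o=cp or cam_pose(cam)
    d=R@np.array([(u-c['cx'])/c['fx'],(v-c['cy'])/c['fy'],1]); s=(z-o[2])/d[2]
    return o+s*d
def w2px(cam,X,cp=None):
    c,R,o=cp or cam_pose(cam); p=R.T@(np.array(X)-o); return c['fx']*p[0]/p[2]+c['cx'],c['fy']*p[1]/p[2]+c['cy']
E
python3 - <<'E'
from h import *
print(get_obs())
save('scene','s0');save('top','t0')
for n in ['weight','mount','block','dish','pad','slab','mat','petri','tweezers']:
    for cam in ['top','scene']:
        r=search_frame(n,cam); print(n,cam,[(np.round(x['at'],3).tolist(),round(x['p'],2),tuple(np.round(w2px('top',x['at'])).astype(int).tolist())) for x in r[:3]])
E
```

```text
{'time': 0.0, 'q': array([-1.49553691e+00,  5.28496517e-01,  1.43391148e+00,  7.12772768e-06,
        1.18140523e+00, -1.78525510e-01]), 'joint_velocities': array([ 0.00021831, -0.0007153 ,  0.00029755, -0.00100924, -0.00082857,
       -0.0002306 ]), 'joint_torque': array([-4.99649341e-04, -4.40047538e+01, -1.76593459e+01,  6.31562294e-02,
        5.82307333e-02, -1.59584233e-04]), 'position': array([ 0.15688025, -0.60427284,  0.24355003]), 'tool_rot': array([ 9.91959508e-01,  1.26550784e-01,  6.05931804e-05, -1.10863671e-03]), 'ft_force': array([0.08231283, 0.5389976 , 0.91900514]), 'moment': array([ 0.04410535,  0.05882108, -0.00455194]), 'grip_width': 0.08711796458634177}
weight top [([0.476, -0.139, 0.045], 0.87, (411, 263)), ([0.636, -0.005, 0.005], 0.45, (349, 192))]
weight scene [([0.469, -0.163, 0.043], 0.62, (422, 266))]
mount top [([0.631, -0.176, 0.026], 0.43, (424, 194))]
mount scene [([0.627, -0.191, 0.026], 0.87, (431, 195))]
block top [([0.639, 0.162, 0.029], 0.57, (277, 190))]
block scene [([0.632, -0.173, 0.005], 0.74, (421, 194)), ([0.634, 0.158, 0.025], 0.66, (279,
[... 267 characters left out ...]
202, 0.009], 0.64, (262, 146))]
pad scene [([0.737, 0.186, 0.008], 0.75, (269, 150)), ([0.535, 0.269, 0.008], 0.63, (232, 235)), ([0.624, 0.136, 0.009], 0.6, (289, 197))]
slab top [([0.478, -0.163, 0.011], 0.62, (419, 261)), ([0.638, 0.161, 0.028], 0.36, (277, 190))]
slab scene [([0.462, -0.186, 0.006], 0.86, (428, 269))]
mat top [([0.448, 0.156, 0.008], 0.82, (279, 273))]
mat scene [([0.445, 0.144, 0.005], 0.72, (284, 274)), ([0.474, 0.014, 0.016], 0.47, (341, 262))]
petri top [([0.476, 0.028, 0.016], 0.58, (335, 261))]
petri scene [([0.473, 0.015, 0.017], 0.95, (340, 263))]
tweezers top [([0.635, -0.003, 0.003], 0.48, (348, 193))]
tweezers scene [([0.639, -0.023, 0.003], 0.88, (357, 191))]
```

View pics/t0.png

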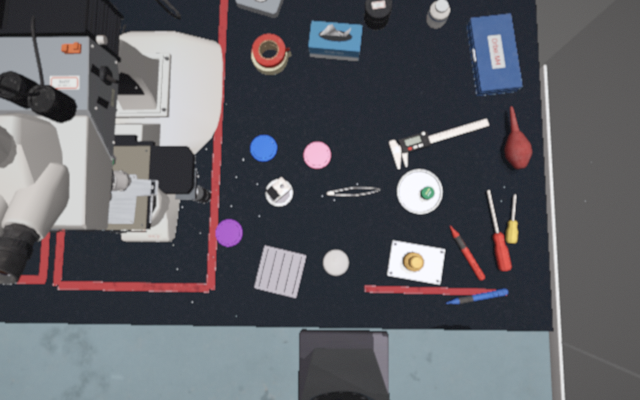

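View pics/s0.png

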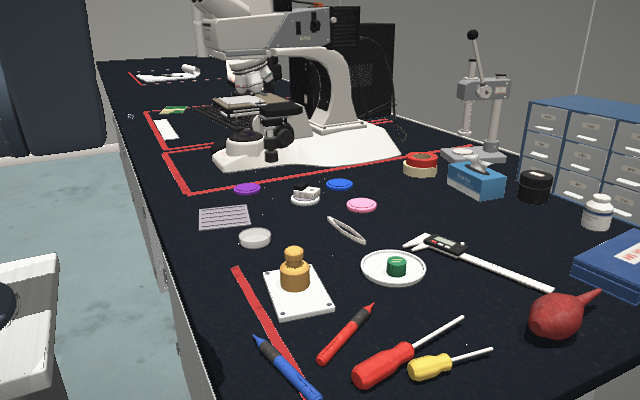

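The top view shows the weight on the slab at (413,261), the mount in the dish at (428,193), the block on its pad at (279,191), the mat at (281,272), and the pad look-alikes (263,148), (317,154), (229,233) in blue, pink and purple. The scene view agrees with this layout. The two cameras differ by about 15 mm in y, so I'll settle positions with the wrist camera.

I'll move over the dish.

```bash
python3 -m jog '[{"grip":0,"travel":[3,4,0],"twist":0},{"grip":0,"travel":[4,3.5,0],"twist":0},{"grip":0,"travel":[4,3.5,0],"twist":0},{"grip":0,"travel":[4,3.5,0],"twist":0},{"grip":0,"travel":[4,3.5,0],"twist":0},{"grip":0,"travel":[4,3.5,0],"twist":0},{"grip":0,"travel":[4,3.5,0],"twist":0},{"grip":0,"travel":[4,3.5,0],"twist":0}]' 30
python3 -m jog '[{"grip":0,"travel":[3.5,3.5,0],"twist":0},{"grip":0,"travel":[3.5,3.5,0],"twist":0},{"grip":0,"travel":[3.5,3.5,0],"twist":0},{"grip":0,"travel":[2,3,0],"twist":0},{"grip":0,"travel":[0,0,0],"twist":0},{"grip":0,"travel":[0,0,0],"twist":0}]'
cat >> h.py <<'E'
def look(name,names):
    cp=cam_pose('wrist'); save('wrist',name); o=get_obs()
    print('tcp',np.round(o['position'],4),'q6',round(o['q'][5],2),'cam',np.round(cp[2],3))
    for n in names:
        r=search_frame(n,'wrist'); print(n,[(np.round(x['at'],4).tolist(),round(x['p'],2),np.round(w2px('wrist',x['at'],cp)).tolist()) for x in r[:3]])
E
python3 -c "
from h import *
look('w1',['mount','dish','weight','slab'])"
```

```text
time: 1.8
position: [0.4518, -0.3331, 0.2448]
tool_rot: [0.992, 0.126, 0.0, 0.0]
ft_force: [0.6, -0.4, 0.1]
grip_width: 0.087
time: 2.4
position: [0.5755, -0.1987, 0.2444]
tool_rot: [0.992, 0.128, -0.0, 0.0]
ft_force: [0.4, -1.0, 0.1]
grip_width: 0.087
tcp [ 0.5751 -0.1996  0.2444] q6 0.8 cam [ 0.64  -0.182  0.385]
mount [([0.6287, -0.1839, 0.0241], 0.79, [316.0, 123.0])]
dish [([0.6443, -0.1617, 0.0059], 0.88, [300.0, 104.0])]
weight [([0.4904, -0.1461, 0.042], 0.81, [252.0, 239.0])]
slab [([0.4989, -0.1597, 0.0124], 0.66, [269.0, 226.0]), ([0.4922, -0.1433, 0.039], 0.49, [250.0, 236.0])]
```

View pics/w1.png

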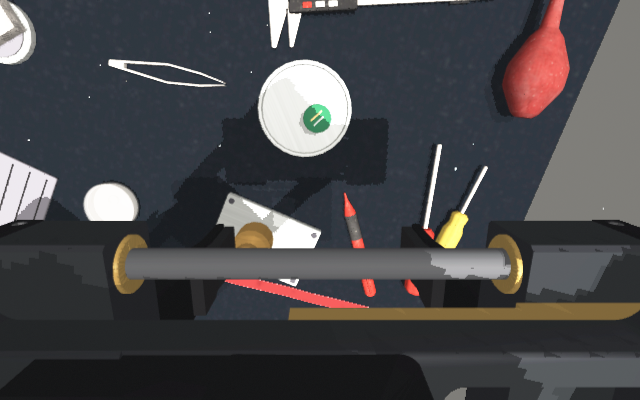

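The wrist picture shows the dish centred near (305,109), the mount top at (317,118), the slab partly hidden behind the gripper with the weight at (254,236), the tweezers at (168,72) and the petri at (111,205).

```bash
python3 -c "
from h import *
cp=cam_pose('wrist');print(np.round(cp[1],3))
im=cv2.imread('pics/w1.png')
hsv=cv2.cvtColor(im,cv2.COLOR_BGR2HSV)
m=cv2.inRange(hsv,(50,90,30),(90,255,255)); m[:80]=0;m[160:]=0
ys,xs=np.nonzero(m);print('green',xs.mean(),ys.mean(),xs.min(),xs.max(),ys.min(),ys.max())
print(px2w('wrist',317.5,118,.027,cp),px2w('wrist',305,108.5,.009,cp), px2w('wrist',259,108.5,.009,cp),px2w('wrist',351.5,108.5,.009,cp))
print('top dish',px2w('top',419.5,191.5,.009),'scene dish',px2w('scene',393.5,267,.009),'top mount',px2w('top',428,193,.027),'top weight',px2w('top',413.5,261.5,.067))
for c in [(231,193),(319,232),(296,284)]: print('slab corner',px2w('wrist',*c,.01,cp))
print('mat',px2w('top',281,272,.004),'pad',px2w('top',279,192,.01))
"
```

```text
[[ 0.248 -0.939 -0.238]
 [-0.969 -0.241 -0.062]
 [ 0.001  0.246 -0.969]]
green 316.7495107632094 117.78864970645793 303 330 104 131
[ 0.63383988 -0.18613746  0.027     ] [ 0.64002059 -0.17035942  0.009     ] [ 0.62743626 -0.12129534  0.009     ] [ 0.65274409 -0.21996611  0.009     ]
top dish [ 0.63833849 -0.16816662  0.009     ] scene dish [ 0.63882988 -0.17155492  0.009     ] top mount [ 0.63255445 -0.18367367  0.027     ] top weight [ 0.47956741 -0.14102316  0.067     ]
slab corner [ 0.52580726 -0.10945788  0.01      ]
slab corner [ 0.5045048  -0.22120684  0.01      ]
slab corner [ 0.43018635 -0.21050617  0.01      ]
mat [0.45049198 0.15195596 0.004     ] pad [0.636222 0.159303 0.01    ]
```

Mount at (0.6335, -0.186), dish centre at (0.639, -0.170). All three cameras agree, so I'll grasp the mount.

```bash
python3 -m jog '[{"grip":90,"travel":[2.9,0.7,-3],"twist":0},{"grip":90,"travel":[2.95,0.66,-3],"twist":0},{"grip":90,"travel":[0,0,-4],"twist":0},{"grip":90,"travel":[0,0,-4],"twist":0},{"grip":90,"travel":[0,0,-3],"twist":0},{"grip":90,"travel":[0,0,0],"twist":0},{"grip":90,"travel":[0,0,0],"twist":0}]' 20
python3 -c "
from h import *
look('w2',['mount'])"
```

```text
time: 3.35
position: [0.6337, -0.1868, 0.0746]
tool_rot: [0.992, 0.126, -0.0, -0.0]
ft_force: [0.3, 1.0, 0.8]
grip_width: 0.0567
tcp [ 0.6347 -0.1871  0.076 ] q6 0.86 cam [ 0.698 -0.17   0.215]
mount [([0.6364, -0.1837, 0.0224], 0.94, [313.0, 219.0])]
```

View pics/w2.png

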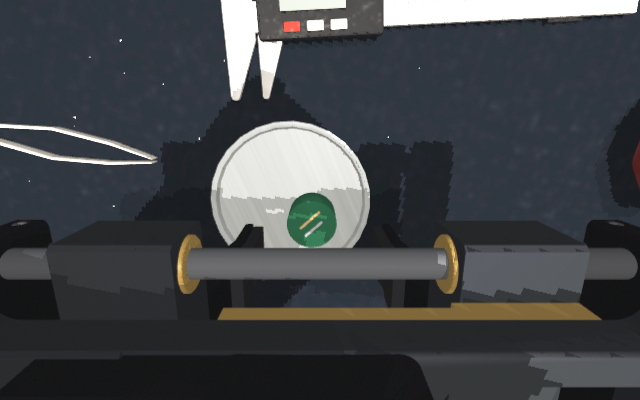

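The mount top is at (312,219), between the fingers at columns 245 and 388. I'll go down and grip.

```bash
python3 -m jog '[{"grip":90,"travel":[0.1,0.2,-2],"twist":0},{"grip":90,"travel":[0,0,-1.5],"twist":0},{"grip":90,"travel":[0,0,-0.7],"twist":0},{"grip":90,"travel":[0,0,0],"twist":0},{"grip":255,"travel":[0,0,0],"twist":0},{"grip":255,"travel":[0,0,0],"twist":0},{"grip":255,"travel":[0,0,0],"twist":0},{"grip":255,"travel":[0,0,0],"twist":0}]' 20
python3 -m jog '[{"grip":255,"travel":[0,0,0],"twist":0},{"grip":255,"travel":[0,0,0],"twist":0},{"grip":255,"travel":[0,0,1],"twist":0},{"grip":255,"travel":[0,0,1],"twist":0}]'
```

```text
time: 4.25
position: [0.6351, -0.184, 0.033]
tool_rot: [0.992, 0.127, 0.0, 0.0]
ft_force: [-0.2, 0.0, 0.1]
grip_width: 0.0321
time: 4.65
position: [0.6346, -0.1838, 0.0529]
tool_rot: [0.992, 0.127, -0.0, -0.0]
ft_force: [-0.7, 0.4, -0.3]
grip_width: 0.0292
```

```bash
python3 -m jog '[{"grip":255,"travel":[0,0,4],"twist":0},{"grip":255,"travel":[0,1.5,4],"twist":0},{"grip":255,"travel":[-2,4,1],"twist":0},{"grip":255,"travel":[-2,4,0],"twist":0},{"grip":255,"travel":[-2,4,0],"twist":0},{"grip":255,"travel":[-2,4,0],"twist":0},{"grip":255,"travel":[-2,4,0],"twist":0},{"grip":255,"travel":[-2,4,0],"twist":0}]' 
python3 -m jog '[{"grip":255,"travel":[-2,3,0],"twist":0},{"grip":255,"travel":[-2,3,0],"twist":0},{"grip":255,"travel":[-1,1,0],"twist":0},{"grip":255,"travel":[0,0,0],"twist":0},{"grip":255,"travel":[0,0,0],"twist":0}]'
python3 -c "
from h import *
look('w3',['mount','mat','pad','block','petri'])"
```

```text
time: 5.45
position: [0.5143, 0.0725, 0.1436]
tool_rot: [0.992, 0.126, 0.001, 0.0]
ft_force: [0.4, 0.3, 0.0]
grip_width: 0.0292
time: 5.95
position: [0.4663, 0.1406, 0.1431]
tool_rot: [0.992, 0.127, 0.001, 0.0]
ft_force: [0.5, 0.5, 0.1]
grip_width: 0.029
tcp [0.4667 0.1402 0.143 ] q6 1.38 cam [0.53  0.157 0.284]
mount [([0.4725, 0.1428, 0.135], 0.67, [316.0, 241.0])]
mat [([0.467, 0.1624, 0.005], 0.62, [293.0, 185.0])]
pad [([0.6095, 0.1543, 0.005], 0.61, [347.0, 11.0]), ([0.5439, 0.2763, 0.0073], 0.61, [173.0, 57.0])]
block [([0.4673, 0.1622, 0.0028], 0.52, [293.0, 184.0])]
petri []
```

View pics/w3.png

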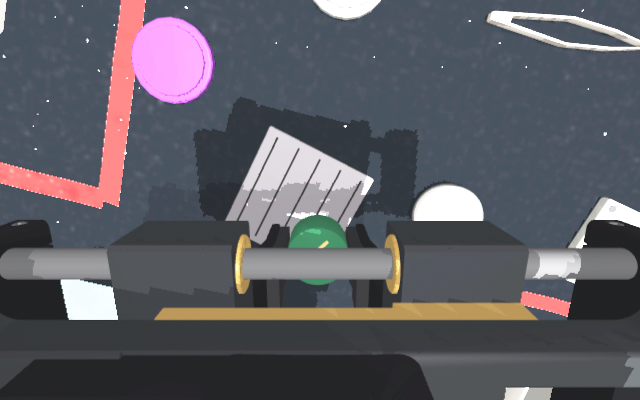

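The held mount is at (317,248) above the mat, whose visible corners are (271,127) and (373,181). I'll set it down on the mat.

```bash
python3 -m jog '[{"grip":255,"travel":[-0.8,0.6,-3],"twist":0},{"grip":255,"travel":[-0.8,0.6,-3],"twist":0},{"grip":255,"travel":[0,0,-3],"twist":0},{"grip":255,"travel":[0,0,-1.3],"twist":0},{"grip":255,"travel":[0,0,-0.6],"twist":0},{"grip":255,"travel":[0,0,-0.15],"twist":0},{"grip":255,"travel":[0,0,0],"twist":0}]'
```

```text
time: 6.95
position: [0.4494, 0.1529, 0.0324]
tool_rot: [0.992, 0.126, 0.0, 0.0]
ft_force: [0.4, -0.2, 0.2]
grip_width: 0.0294
```

```bash
python3 -m jog '[{"grip":150,"travel":[0,0,0],"twist":0},{"grip":90,"travel":[0,0,0],"twist":0},{"grip":60,"travel":[0,0,1],"twist":0},{"grip":60,"travel":[0,0,4],"twist":0},{"grip":0,"travel":[0,0,4.5],"twist":0},{"grip":0,"travel":[0,-2,4.2],"twist":0},{"grip":0,"travel":[0,-4,2.8],"twist":0},{"grip":0,"travel":[-1,-4,0],"twist":0}]'
python3 -m jog '[{"grip":0,"travel":[-1,-4,0],"twist":0},{"grip":0,"travel":[-1,-4,0],"twist":0},{"grip":0,"travel":[0,-4,0],"twist":0},{"grip":0,"travel":[0,-4,0],"twist":0},{"grip":0,"travel":[0,-3,0],"twist":0},{"grip":0,"travel":[0,0,0],"twist":0},{"grip":0,"travel":[0,0,0],"twist":0}]' 30
python3 -c "
from h import *
look('w4',['weight','slab','petri'])
for x,y,z in [(.48,-.141,.067),(.478,-.16,.01)]: print(w2px('wrist',(x,y,z)))"
```

```text
time: 7.75
position: [0.4429, 0.0521, 0.202]
tool_rot: [0.992, 0.128, 0.007, 0.002]
ft_force: [1.2, -0.5, -0.2]
grip_width: 0.0828
time: 8.45
position: [0.4185, -0.1371, 0.1976]
tool_rot: [0.992, 0.126, 0.0, -0.0]
ft_force: [-1.0, 0.4, 0.4]
grip_width: 0.0869
tcp [ 0.4182 -0.1362  0.1974] q6 0.75 cam [ 0.483 -0.121  0.338]
weight [([0.4795, -0.1436, 0.0449], 0.92, [342.0, 123.0])]
slab [([0.4749, -0.1611, 0.0119], 0.72, [355.0, 132.0])]
petri [([0.4747, 0.0223, 0.0146], 0.64, [166.0, 82.0])]
(np.float64(343.13805002856236), np.float64(123.35371731276837))
(np.float64(356.9360273303875), np.float64(128.58484137505042))
```

View pics/w4.png

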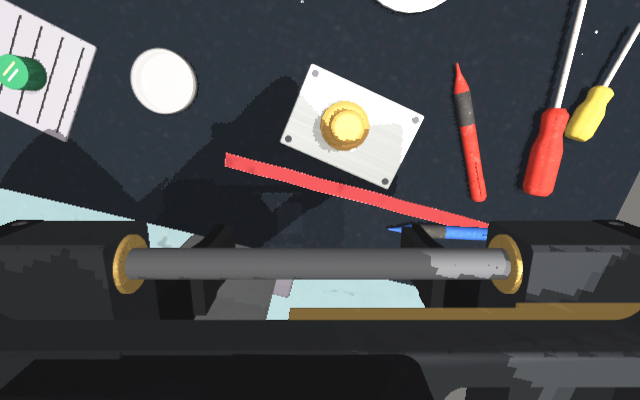

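The knob top is at (348,125) and the slab's corners are at (313,65), (424,116), (391,188) and (281,142).

```bash
python3 -c "
from h import *
cp=cam_pose('wrist')
print('knob',px2w('wrist',348,124.5,.067,cp),px2w('wrist',345,127,.04,cp))
c=np.array([px2w('wrist',u,v,.01,cp)[:2] for u,v in [(313,65),(424,116),(391,188),(281,142)]]);print(c,c.mean(0))
d=c[0]-c[1]+c[3]-c[2];print('long deg',np.degrees(np.arctan2(d[1],d[0])),[np.linalg.norm(c[i]-c[i-1]) for i in range(4)])
R=cp[1];print('mount on mat',px2w('wrist',18,72,.026,cp))
"
```

```text
knob [ 0.4801189  -0.14501456  0.067     ] [ 0.47710199 -0.1456483   0.04      ]
[[ 0.52339042 -0.10416014]
 [ 0.50575192 -0.21925945]
 [ 0.42980747 -0.21019463]
 [ 0.44674749 -0.09138994]] [ 0.47642432 -0.15625104]
long deg 81.59074908483765 [np.float64(0.07769953244331203), np.float64(0.1164429797384396), np.float64(0.07648353258090068), np.float64(0.12000632328453997)]
mount on mat [0.44958887 0.14747745 0.026     ]
```

```bash
python3 -m jog '[{"grip":0,"travel":[3,-0.5,-1.5],"twist":0},{"grip":0,"travel":[3.1,-0.4,-2],"twist":0},{"grip":0,"travel":[0,0,-2],"twist":0},{"grip":0,"travel":[0,0,-3],"twist":0},{"grip":0,"travel":[0,0,-3],"twist":0},{"grip":0,"travel":[0,0,-2.5],"twist":0},{"grip":0,"travel":[0,0,-1.7],"twist":0},{"grip":0,"travel":[0,0,-0.4],"twist":0}]'
python3 -m jog '[{"grip":0,"travel":[0,0,0],"twist":0},{"grip":160,"travel":[0,0,0],"twist":0},{"grip":255,"travel":[0,0,0],"twist":0},{"grip":255,"travel":[0,0,0],"twist":0},{"grip":255,"travel":[0,0,0],"twist":0},{"grip":255,"travel":[0,0,0],"twist":0},{"grip":255,"travel":[0,0,0],"twist":0}]' 35
```

```text
time: 9.45
position: [0.4788, -0.1441, 0.0344]
tool_rot: [0.992, 0.127, -0.002, -0.001]
ft_force: [1.2, 0.1, 1.0]
grip_width: 0.087
time: 10.15
position: [0.4799, -0.146, 0.0362]
tool_rot: [0.992, 0.127, 0.0, 0.0]
ft_force: [0.9, 0.2, 0.8]
grip_width: 0.0469
```

```bash
python3 -m jog '[{"grip":255,"travel":[0,0,0],"twist":0},{"grip":255,"travel":[0,0,0],"twist":0},{"grip":255,"travel":[0,0,0],"twist":0},{"grip":255,"travel":[0,0,0.5],"twist":0},{"grip":255,"travel":[0,0,1],"twist":0},{"grip":255,"travel":[0,0,1.5],"twist":0},{"grip":255,"travel":[0,0,0],"twist":0}]' 35
```

```text
time: 10.85
position: [0.4808, -0.1463, 0.0676]
tool_rot: [0.992, 0.127, 0.001, 0.001]
ft_force: [-0.4, -1.0, -3.1]
grip_width: 0.043
```

```bash
python3 -m jog '[{"grip":255,"travel":[0,0,2],"twist":0},{"grip":255,"travel":[1.8,-0.4,2],"twist":0},{"grip":255,"travel":[3.5,-0.5,0],"twist":0},{"grip":255,"travel":[3.5,-0.5,0],"twist":0},{"grip":255,"travel":[3.5,-0.5,0],"twist":0},{"grip":255,"travel":[2.5,-0.5,0],"twist":0},{"grip":255,"travel":[1,0,0],"twist":0},{"grip":255,"travel":[0,0,0],"twist":0}]'
python3 -m jog '[{"grip":255,"travel":[0,0,0],"twist":0}]'
python3 -c "
from h import *
look('w5',['weight','dish'])"
```

```text
time: 11.65
position: [0.638, -0.1695, 0.1052]
tool_rot: [0.992, 0.127, -0.0, -0.0]
ft_force: [-0.5, 0.8, -3.5]
grip_width: 0.0429
time: 11.75
position: [0.6356, -0.1689, 0.105]
tool_rot: [0.992, 0.127, -0.002, -0.001]
ft_force: [0.0, 1.0, -3.0]
grip_width: 0.0433
tcp [ 0.6355 -0.1689  0.1052] q6 0.89 cam [ 0.7   -0.153  0.245]
weight []
dish [([0.6546, -0.1609, 0.0075], 0.97, [313.0, 177.0])]
```

View pics/w5.png

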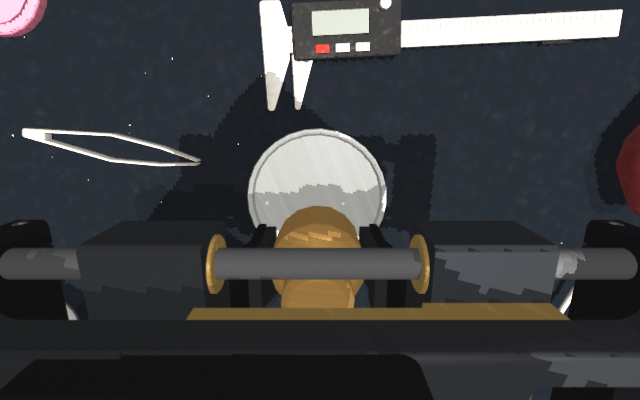

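The dish's rim shows at columns 247 to 387 with its front edge at row 129. The held weight's front edge is at (318,206).

```bash
python3 -c "
from h import *
cp=cam_pose('wrist');f=np.array([.969,.247])
p=get_obs()['position'][:2]
for z,r in[(.079,.022),(.109,.022)]: print('front edge if centred',z,w2px('wrist',(*(p+f*r),z),cp))
print('measured front edge offset',(px2w('wrist',318,206,.079,cp)[:2]-p)@f)
D=np.array([.639,-.170]); s=np.array([-.247,.969])
for q in [D+f*.052,D+s*.052,D-s*.052]: print(w2px('wrist',(*q,.009),cp))
"
```

```text
front edge if centred 0.079 (np.float64(317.1526678831047), np.float64(200.1922669175106))
front edge if centred 0.109 (np.float64(317.0386849521668), np.float64(218.04696164240195))
measured front edge offset 0.01883917865046783
(np.float64(319.3610796832079), np.float64(129.5998732695656))
(np.float64(249.09407939526216), np.float64(200.59866204700884))
(np.float64(388.9472497457915), np.float64(201.0946460436763))
```

```bash
python3 -m jog '[{"grip":255,"travel":[0.6,0,-2],"twist":0},{"grip":255,"travel":[0,0,-2],"twist":0},{"grip":255,"travel":[0,0,-2],"twist":0},{"grip":255,"travel":[0,0,-0.9],"twist":0},{"grip":255,"travel":[0,0,-0.3],"twist":0},{"grip":255,"travel":[0,0,0],"twist":0},{"grip":255,"travel":[0,0,0],"twist":0}]'
```

```text
time: 12.6
position: [0.6445, -0.1702, 0.0351]
tool_rot: [0.992, 0.126, 0.001, 0.001]
ft_force: [1.6, 1.3, -3.1]
grip_width: 0.0433
```

```bash
python3 -m jog '[{"grip":255,"travel":[-0.2,0.1,0],"twist":0},{"grip":255,"travel":[0,0,-0.2],"twist":0},{"grip":255,"travel":[0,0,-0.1],"twist":0},{"grip":255,"travel":[0,0,0],"twist":0},{"grip":255,"travel":[0,0,0],"twist":0}]'
```

```text
time: 13.1
position: [0.6419, -0.1688, 0.0312]
tool_rot: [0.992, 0.127, 0.0, 0.0]
ft_force: [0.6, 0.0, -1.7]
grip_width: 0.0428
```

```bash
python3 -m jog '[{"grip":180,"travel":[0,0,0],"twist":0},{"grip":100,"travel":[0,0,0],"twist":0},{"grip":80,"travel":[0,0,0],"twist":0},{"grip":80,"travel":[0,0,1],"twist":0},{"grip":80,"travel":[0,0,3],"twist":0},{"grip":80,"travel":[0,0,4],"twist":0},{"grip":80,"travel":[0,0,4.5],"twist":0},{"grip":80,"travel":[-2,0,4],"twist":0}]'
python3 -m jog '[{"grip":80,"travel":[-3,2,0],"twist":0},{"grip":80,"travel":[-2,4,0],"twist":0},{"grip":80,"travel":[0,4.5,0],"twist":0},{"grip":80,"travel":[0,4.5,0],"twist":0},{"grip":80,"travel":[0,4.5,0],"twist":0},{"grip":80,"travel":[0,4.5,0],"twist":0},{"grip":80,"travel":[0,4.5,0],"twist":0},{"grip":80,"travel":[0,3,0],"twist":0}]'
python3 -m jog '[{"grip":80,"travel":[0,0,0],"twist":0},{"grip":80,"travel":[0,0,0],"twist":0}]'
python3 -c "
from h import *
look('w6',['block','pad','weight']);save('top','t1')"
```

```text
time: 13.9
position: [0.6244, -0.1696, 0.1995]
tool_rot: [0.992, 0.127, 0.003, 0.002]
ft_force: [-0.0, 0.1, -0.2]
grip_width: 0.0594
time: 14.7
position: [0.5717, 0.1491, 0.1973]
tool_rot: [0.992, 0.128, 0.001, -0.0]
ft_force: [0.2, 0.3, 0.7]
grip_width: 0.0598
time: 14.9
position: [0.572, 0.1467, 0.1969]
tool_rot: [0.992, 0.128, 0.001, 0.0]
ft_force: [-0.5, -0.8, -0.5]
grip_width: 0.0597
tcp [0.572  0.1458 0.1967] q6 1.38 cam [0.636 0.163 0.337]
block [([0.64, 0.1631, 0.0264], 0.6, [318.0, 109.0])]
pad [([0.7254, 0.0762, 0.0068], 0.94, [433.0, 41.0]), ([0.7203, 0.1943, 0.0106], 0.93, [307.0, 10.0]), ([0.5473, 0.2765, 0.0043], 0.85, [188.0, 171.0])]
weight [([0.6376, -0.1506, 0.0215], 0.76, [625.0, 194.0]), ([0.4459, 0.1606, 0.0032], 0.57, [276.0, 283.0])]
```

View pics/w6.png

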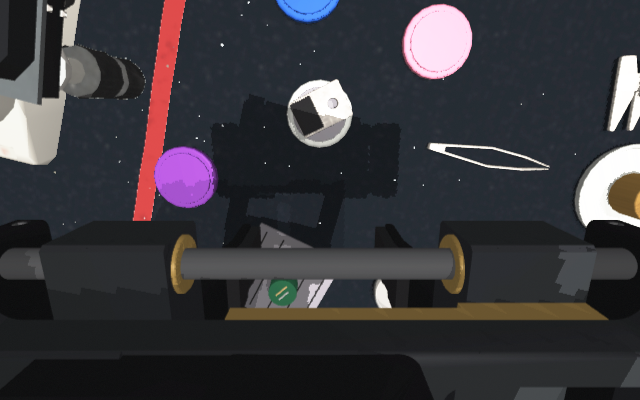

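The block sits on its pad at about (320,111) at an odd yaw. I need a zoomed crop of it, and I'll add a top-view crop of the weight and mount.

```bash
python3 -c "
import cv2,numpy as np
a=cv2.imread('pics/w6.png')[65:160,270:370];b=cv2.imread('pics/t1.png')[160:230,370:470]
a=cv2.resize(a,None,fx=6,fy=6,interpolation=3);
cv2.imwrite('pics/c6.png',a)"
```

```text
(no output)
```

View pics/c6.png

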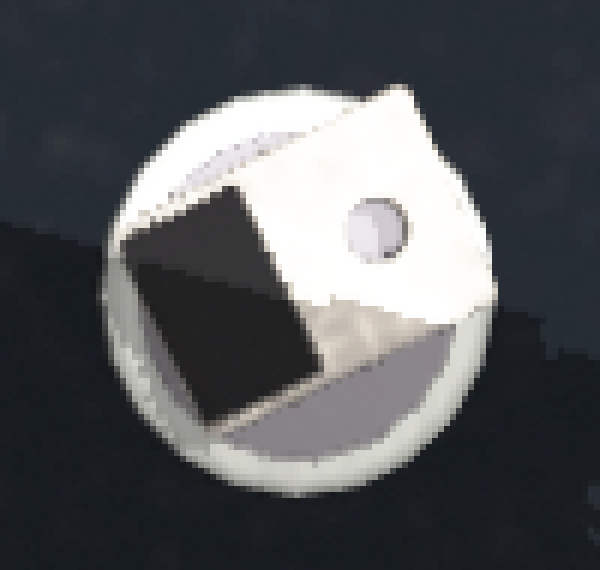

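The base corners at the front are at crop (405,88) and (495,300). The dark step's corners are (120,240), (235,185), (322,370) and (207,425). The pad circle is centred near crop (297,293).

```bash
python3 -c "
from h import *
cp=cam_pose('wrist')
P=lambda x,y,z: px2w('wrist',270+x/6-.5+.08,65+y/6-.5+.08,z,cp)[:2]
a,b=P(405,90,.025),P(495,300,.025)
S=np.array([P(*q,.035) for q in [(120,240),(235,185),(322,370),(207,425)]])
d=(S[1]-S[0]+S[2]-S[3]);print('x-axis deg step',np.degrees(np.arctan2(*d[::-1])));
e=a-b;print('base y deg',np.degrees(np.arctan2(*e[::-1])),np.linalg.norm(e),[np.linalg.norm(S[i]-S[i-1]) for i in range(4)])
u=P(405,88,.025)-P(140,206,.025);print('upper edge deg',np.degrees(np.arctan2(*u[::-1])))
u=d/np.linalg.norm(d);print('centre from step',S.mean(0)+u*.014,'from base end',(a+b)/2-u*.025)
print('pad',P(297,293,.01))
im=cv2.imread('pics/t1.png')
o=get_obs();q=o['tool_rot'];print('jaw deg',np.degrees(np.arctan2(q[1]**2-q[0]**2,2*q[0]*q[1])))
"
```

```text
x-axis deg step -50.76190496057219
base y deg 39.44605433027936 0.033527526759262724 [np.float64(0.029540535432776505), np.float64(0.01861088780307541), np.float64(0.029351396282744205), np.float64(0.019028647890650455)]
upper edge deg -52.61753361130523
centre from step [0.64060108 0.1588981 ] from base end [0.6399992  0.15975749]
pad [0.63634561 0.15921026]
jaw deg -75.5728225341261
```

```bash
python3 -m jog '[{"grip":60,"travel":[0,0,0],"twist":8.2},{"grip":60,"travel":[0,0,0],"twist":8.2},{"grip":60,"travel":[0,0,0],"twist":8.2},{"grip":60,"travel":[0,0,0],"twist":8.2},{"grip":60,"travel":[0,0,0],"twist":8.2},{"grip":60,"travel":[0,0,0],"twist":8.2},{"grip":60,"travel":[0,0,0],"twist":8.2},{"grip":60,"travel":[0,0,0],"twist":8.2}]' 30
python3 -m jog '[{"grip":60,"travel":[1.5,0.3,-1.5],"twist":8.2},{"grip":60,"travel":[1.5,0.3,-1.5],"twist":8.2},{"grip":60,"travel":[1.5,0.3,-1.5],"twist":8.2},{"grip":60,"travel":[1.5,0.3,-1.5],"twist":8.2},{"grip":60,"travel":[0.8,0.1,-1],"twist":8.2},{"grip":60,"travel":[0,0,-1],"twist":8},{"grip":60,"travel":[0,0,0],"twist":0},{"grip":60,"travel":[0,0,0],"twist":0}]'
python3 -c "
from h import *
look('w7',['block'])
q=get_obs()['tool_rot'];print('jaw deg',np.degrees(np.arctan2(q[1]**2-q[0]**2,2*q[0]*q[1])))
u=np.array([np.cos(np.radians(-51)),np.sin(np.radians(-51))]);v=np.array([-u[1],u[0]])
for a,b in [(.025,.0175),(.025,-.0175)]: print(w2px('wrist',(*(np.array([.6403,.159])+a*u+b*v),.025)))
for a,b in [(-.024,.015),(-.024,-.015),(-.004,.015),(-.004,-.015)]: print(w2px('wrist',(*(np.array([.6403,.159])+a*u+b*v),.035)))
"
```

```text
time: 15.95
position: [0.572, 0.145, 0.196]
tool_rot: [0.764, 0.645, -0.0, -0.0]
ft_force: [0.1, 0.5, -0.2]
grip_width: 0.0663
time: 16.75
position: [0.6398, 0.1583, 0.1159]
tool_rot: [0.431, 0.902, -0.0, -0.0]
ft_force: [-1.7, 0.0, -0.3]
grip_width: 0.0665
tcp [0.6401 0.1585 0.1164] q6 -0.61 cam [0.598 0.21  0.256]
block [([0.6399, 0.1674, 0.0249], 0.88, [326.0, 198.0])]
jaw deg 38.98810991114424
(np.float64(341.533807809285), np.float64(238.30966735586043))
(np.float64(294.8633457951821), np.float64(238.35520865557223))
(np.float64(340.17059454497235), np.float64(176.5563366181535))
(np.float64(296.30402417432776), np.float64(176.5943292764679))
(np.float64(339.70344134023605), np.float64(204.70936954738173))
(np.float64(296.77614623017934), np.float64(204.7486956801697))
```

View pics/w7.png

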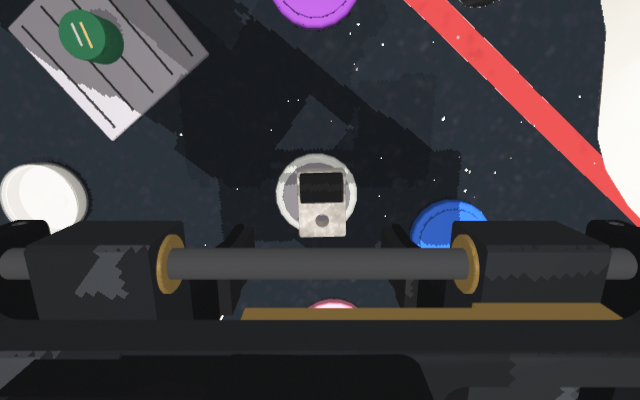

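The block is square to the jaws, with the step at (299–344, 173–204) and the base front corners at (300,237) and (346,237). It sits about 3 mm along the jaw axis from centre, so I'll correct that and pick it.

```bash
python3 -m jog '[{"grip":60,"travel":[0.25,0.2,-2],"twist":0},{"grip":60,"travel":[0,0,-2.5],"twist":0},{"grip":60,"travel":[0,0,-2],"twist":0},{"grip":60,"travel":[0,0,-1.2],"twist":0},{"grip":60,"travel":[0,0,-0.5],"twist":0},{"grip":60,"travel":[0,0,0],"twist":0},{"grip":60,"travel":[0,0,0],"twist":0}]'
python3 -m jog '[{"grip":180,"travel":[0,0,0],"twist":0},{"grip":255,"travel":[0,0,0],"twist":0},{"grip":255,"travel":[0,0,0],"twist":0},{"grip":255,"travel":[0,0,0],"twist":0},{"grip":255,"travel":[0,0,0],"twist":0},{"grip":255,"travel":[0,0,0],"twist":0},{"grip":255,"travel":[0,0,0],"twist":0},{"grip":255,"travel":[0,0,0],"twist":0}]'
```

```text
time: 17.55
position: [0.6432, 0.1612, 0.035]
tool_rot: [0.43, 0.903, 0.0, 0.001]
ft_force: [0.0, -0.3, -0.6]
grip_width: 0.0665
time: 18.35
position: [0.6422, 0.1611, 0.0342]
tool_rot: [0.429, 0.903, -0.0, -0.0]
ft_force: [-1.2, -0.7, 2.6]
grip_width: 0.0346
```

```bash
python3 -m jog '[{"grip":255,"travel":[0,0,1],"twist":0},{"grip":255,"travel":[0,0,3],"twist":0},{"grip":255,"travel":[0,0,4],"twist":0},{"grip":255,"travel":[-1.5,-3,1],"twist":-5},{"grip":255,"travel":[-2,-4,0],"twist":-8},{"grip":255,"travel":[-2,-4,0],"twist":-8},{"grip":255,"travel":[-2,-4,0],"twist":-8},{"grip":255,"travel":[-2,-4,0],"twist":-8}]'
python3 -m jog '[{"grip":255,"travel":[-2,-4,0],"twist":-8},{"grip":255,"travel":[-2,-4,0],"twist":-3},{"grip":255,"travel":[-2,-3.5,0],"twist":0},{"grip":255,"travel":[-1,-1.3,0],"twist":0},{"grip":255,"travel":[0,0,0],"twist":0},{"grip":255,"travel":[0,0,0],"twist":0},{"grip":255,"travel":[0,0,0],"twist":0}]'
python3 -c "
from h import *
look('w8',['slab'])
q=get_obs()['tool_rot'];print('jaw deg',np.degrees(np.arctan2(q[1]**2-q[0]**2,2*q[0]*q[1])))
"
```

```text
time: 19.15
position: [0.5466, -0.0301, 0.1246]
tool_rot: [0.696, 0.718, 0.0, 0.0]
ft_force: [0.9, -0.9, -1.3]
grip_width: 0.0345
time: 19.85
position: [0.478, -0.1562, 0.1242]
tool_rot: [0.759, 0.651, 0.0, 0.0]
ft_force: [0.2, 0.5, -0.2]
grip_width: 0.0347
tcp [ 0.478  -0.156   0.1242] q6 -0.39 cam [ 0.488 -0.09   0.264]
slab [([0.4792, -0.1264, 0.0132], 0.68, [313.0, 162.0])]
jaw deg -8.755321118870587
```

View pics/w8.png

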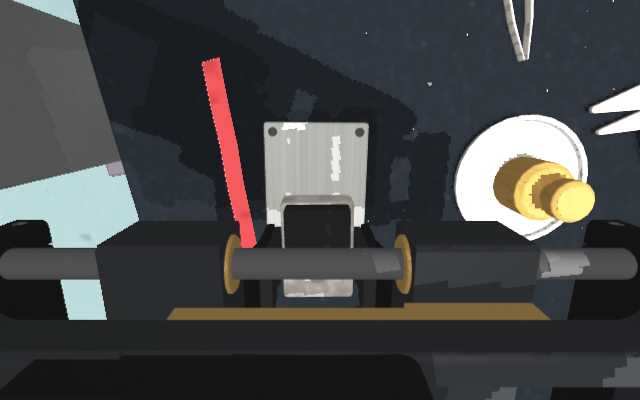

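The weight stands upright in the dish at (540,190). The slab's edge corners are at (264,123) and (368,123). The held block is square to the slab, with its front bottom edge at row 196 across columns 282–353.

```bash
python3 -c "
from h import *
cp=cam_pose('wrist')
P=lambda u,v,z: px2w('wrist',u,v,z,cp)[:2]
a,b,c,d=P(264,122.5,.01),P(368.5,122.5,.01),P(267,215,.01),P(366,215,.01)
print('width',np.linalg.norm(a-b));e=b-a;print('slab x deg',np.degrees(np.arctan2(*e[::-1])))
l=(a+b)/2-(c+d)/2;print('slab y deg',np.degrees(np.arctan2(*l[::-1])))
t=np.radians(81.3);y=np.array([np.cos(t),np.sin(t)]);print('slab centre',(a+b)/2-.06*y)
f=(P(283,196,.1)+P(352,196,.1))/2;print('block front mid',f,np.linalg.norm(P(283,196,.1)-P(352,196,.1)),'block centre',f-.025*y)
k=P(573,201,.065);print('weight knob',k)
"
```

```text
width 0.07867888410026035
slab x deg -8.786578524265295
slab y deg 81.3252913905505
slab centre [ 0.47695974 -0.15659046]
block front mid [ 0.48161997 -0.13130688] 0.03546478570866868 block centre [ 0.47783845 -0.15601923]
weight knob [ 0.63794862 -0.16773486]
```

The block is within about 1 mm of the slab centre and square to it. The weight measures about 2 mm from the dish centre. I'll lower the block.

```bash
python3 -m jog '[{"grip":255,"travel":[-0.1,0,-2.5],"twist":0},{"grip":255,"travel":[0,0,-2.5],"twist":0},{"grip":255,"travel":[0,0,-2],"twist":0},{"grip":255,"travel":[0,0,-1.2],"twist":0},{"grip":255,"travel":[0,0,-0.5],"twist":0},{"grip":255,"travel":[0,0,-0.2],"twist":0},{"grip":255,"travel":[0,0,0],"twist":0},{"grip":255,"travel":[0,0,0],"twist":0}]'
```

```text
time: 20.75
position: [0.4769, -0.1571, 0.0358]
tool_rot: [0.76, 0.65, 0.0, 0.001]
ft_force: [-0.4, 1.1, -1.5]
grip_width: 0.0349
```

```bash
python3 -m jog '[{"grip":255,"travel":[0,0,-0.1],"twist":0},{"grip":255,"travel":[0,0,0],"twist":0},{"grip":180,"travel":[0,0,0],"twist":0},{"grip":100,"travel":[0,0,0],"twist":0},{"grip":90,"travel":[0,0,0],"twist":0},{"grip":90,"travel":[0,0,1],"twist":0},{"grip":90,"travel":[0,0,3],"twist":0},{"grip":90,"travel":[0,0,5],"twist":0}]'
python3 -m jog '[{"grip":90,"travel":[0,3,1],"twist":0},{"grip":90,"travel":[-0.4,4,0],"twist":0},{"grip":90,"travel":[-0.4,4,0],"twist":0},{"grip":90,"travel":[-0.4,4,0],"twist":0},{"grip":90,"travel":[-0.4,4,0],"twist":0},{"grip":90,"travel":[-0.4,4,0],"twist":0},{"grip":90,"travel":[-0.4,4,0],"twist":0},{"grip":90,"travel":[-0.4,3,0],"twist":0}]'
python3 -m jog '[{"grip":90,"travel":[0,0.8,0],"twist":0},{"grip":90,"travel":[0,0,0],"twist":0},{"grip":90,"travel":[0,0,0],"twist":0}]' 20
python3 -c "
from h import *
look('w9',['mount','mat'])
p=get_obs()['position']
print(w2px('wrist',(p[0],p[1],.026)),w2px('wrist',(.4495,.150,.026)))"
```

```text
time: 21.55
position: [0.4747, -0.156, 0.1234]
tool_rot: [0.76, 0.65, -0.001, -0.003]
ft_force: [1.5, -0.6, 0.2]
grip_width: 0.0556
time: 22.35
position: [0.4479, 0.1453, 0.1349]
tool_rot: [0.759, 0.651, 0.0, 0.0]
ft_force: [-0.4, -0.9, 0.4]
grip_width: 0.0562
time: 22.65
position: [0.4487, 0.1504, 0.1344]
tool_rot: [0.76, 0.65, 0.0, 0.0]
ft_force: [0.1, -0.9, -0.1]
grip_width: 0.0563
tcp [0.4488 0.1501 0.1343] q6 0.24 cam [0.459 0.216 0.275]
mount [([0.4454, 0.1518, 0.024], 0.73, [313.0, 199.0])]
mat [([0.4517, 0.1615, 0.0037], 0.93, [319.0, 180.0])]
(np.float64(317.5361440900784), np.float64(200.45654637048227)) (np.float64(318.4715765143334), np.float64(200.1678553966363))
```

View pics/w9.png

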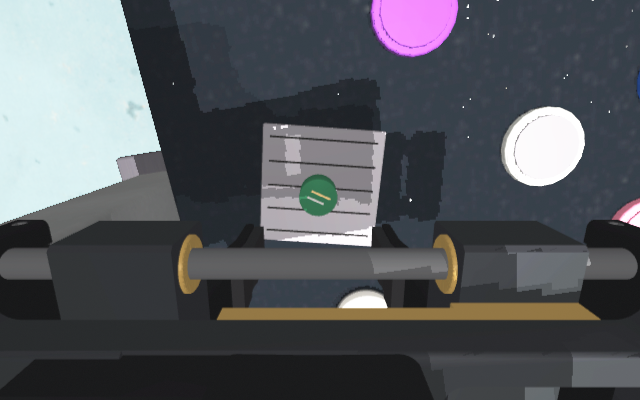

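The mount stands upright mid-mat at (319,194), and the free pad is at (543,146). The mount is about 4 mm ahead of the TCP in y, so I'll correct and grasp it.

```bash
python3 -m jog '[{"grip":90,"travel":[0.1,0.35,-3],"twist":0},{"grip":90,"travel":[0,0,-3],"twist":0},{"grip":90,"travel":[0,0,-2.5],"twist":0},{"grip":90,"travel":[0,0,-1.2],"twist":0},{"grip":90,"travel":[0,0,-0.5],"twist":0},{"grip":90,"travel":[0,0,0],"twist":0},{"grip":90,"travel":[0,0,0],"twist":0}]'
python3 -m jog '[{"grip":180,"travel":[0,0,0],"twist":0},{"grip":255,"travel":[0,0,0],"twist":0},{"grip":255,"travel":[0,0,0],"twist":0},{"grip":255,"travel":[0,0,0],"twist":0},{"grip":255,"travel":[0,0,0],"twist":0},{"grip":255,"travel":[0,0,0],"twist":0},{"grip":255,"travel":[0,0,0],"twist":0}]' 20
python3 -m jog '[{"grip":255,"travel":[0,0,0],"twist":0},{"grip":255,"travel":[0,0,0],"twist":0}]'
```

```text
time: 23.5
position: [0.45, 0.1545, 0.0328]
tool_rot: [0.76, 0.65, 0.001, 0.0]
ft_force: [0.4, -0.4, -0.6]
grip_width: 0.0562
time: 24.2
position: [0.4495, 0.1547, 0.0323]
tool_rot: [0.76, 0.65, 0.0, 0.0]
ft_force: [-1.0, 0.3, 4.1]
grip_width: 0.0294
time: 24.4
position: [0.4495, 0.1547, 0.0323]
tool_rot: [0.76, 0.65, 0.0, 0.0]
ft_force: [-0.6, 1.0, 5.9]
grip_width: 0.0294
```

```bash
python3 -m jog '[{"grip":255,"travel":[0,0,1],"twist":0},{"grip":255,"travel":[0,0,3],"twist":0},{"grip":255,"travel":[1,0,4.5],"twist":0},{"grip":255,"travel":[4,0.1,0.5],"twist":0},{"grip":255,"travel":[4,0.1,0],"twist":0},{"grip":255,"travel":[4,0.1,0],"twist":0},{"grip":255,"travel":[4,0.1,0],"twist":0},{"grip":255,"travel":[1.7,0,0],"twist":0}]'
python3 -m jog '[{"grip":255,"travel":[0,0,0],"twist":0},{"grip":255,"travel":[0,0,0],"twist":0}]'
python3 -c "
from h import *
look('w10',['mount','pad'])
for a,b in [(0,.032),(.032,0),(-.032,0)]: print(w2px('wrist',(.6363+a,.1592+b,.01)))"
```

```text
time: 25.2
position: [0.6405, 0.1584, 0.1228]
tool_rot: [0.76, 0.65, 0.002, 0.002]
ft_force: [-0.6, -0.8, -0.7]
grip_width: 0.0292
time: 25.4
position: [0.6347, 0.1585, 0.1215]
tool_rot: [0.76, 0.65, -0.001, -0.001]
ft_force: [-0.3, -1.4, -0.5]
grip_width: 0.0292
tcp [0.6341 0.1586 0.1215] q6 0.23 cam [0.645 0.224 0.262]
mount [([0.6336, 0.1698, 0.1132], 0.6, [312.0, 232.0])]
pad [([0.6347, 0.163, 0.0076], 0.92, [317.0, 193.0]), ([0.7398, 0.205, 0.0136], 0.69, [450.0, 118.0]), ([0.5475, 0.2765, 0.0099], 0.57, [172.0, 59.0])]
(np.float64(314.05455548700775), np.float64(158.32124876981925))
(np.float64(360.6550954433616), np.float64(192.2149226624401))
(np.float64(280.53606973387417), np.float64(204.25419815338986))
```

View pics/w10.png

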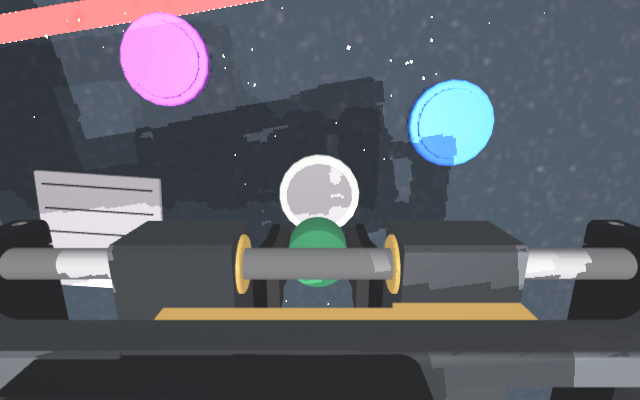

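The empty pad has its rim at columns 279–358 with the top at row 155. The held mount is at (317,250) with its front edge at row 217.

```bash
python3 -c "
from h import *
cp=cam_pose('wrist');p=get_obs()['position'];print(p)
im=cv2.imread('pics/w10.png');
t=np.radians(81.2);f=np.array([np.cos(t),np.sin(t)])
e=px2w('wrist',318,217.5,p[2]-.0283,cp)[:2];print('mount centre',e-f*.015)
e=px2w('wrist',319,155,.010,cp)[:2];print('pad centre',e-f*.032, (px2w('wrist',279.5,195,.01,cp)+px2w('wrist',358.5,195,.01,cp))/2,px2w('wrist',279.5,195,.01,cp)-px2w('wrist',358.5,195,.01,cp))
"
```

```text
[0.63425621 0.15875341 0.12180105]
mount centre [0.63387779 0.15568548]
pad centre [0.63553634 0.16150836] [0.63560701 0.16199663 0.01      ] [-0.06148252  0.00955268  0.        ]
```

```bash
python3 -m jog '[{"grip":255,"travel":[0.15,0.35,-2.5],"twist":0},{"grip":255,"travel":[0,0,-2.5],"twist":0},{"grip":255,"travel":[0,0,-2],"twist":0},{"grip":255,"travel":[0,0,-1],"twist":0},{"grip":255,"travel":[0,0,-0.3],"twist":0},{"grip":255,"travel":[0,0,0],"twist":0},{"grip":255,"travel":[0,0,0],"twist":0}]'
```

```text
time: 26.25
position: [0.6386, 0.1623, 0.0401]
tool_rot: [0.76, 0.65, 0.001, 0.001]
ft_force: [-0.2, -0.2, -0.0]
grip_width: 0.0294
```

```bash
python3 -m jog '[{"grip":255,"travel":[-0.2,0,0],"twist":0},{"grip":255,"travel":[0,0,-0.1],"twist":0},{"grip":255,"travel":[0,0,0],"twist":0},{"grip":255,"travel":[0,0,0],"twist":0}]'
```

```text
time: 26.65
position: [0.636, 0.1621, 0.0384]
tool_rot: [0.76, 0.65, 0.0, 0.0]
ft_force: [-0.7, 0.7, 1.4]
grip_width: 0.0292
```

Release, rise and back off to view it.

```bash
python3 -m jog '[{"grip":180,"travel":[0,0,0],"twist":0},{"grip":100,"travel":[0,0,0],"twist":0},{"grip":90,"travel":[0,0,0],"twist":0},{"grip":90,"travel":[0,0,1],"twist":0},{"grip":90,"travel":[0,0,3],"twist":0},{"grip":90,"travel":[0,0,4],"twist":0},{"grip":60,"travel":[-1,-3,3],"twist":0},{"grip":60,"travel":[-1,-4,2],"twist":0}]'
python3 -m jog '[{"grip":60,"travel":[0,-1,0],"twist":0},{"grip":60,"travel":[0,0,0],"twist":0},{"grip":60,"travel":[0,0,0],"twist":0}]'
python3 -c "
from h import *
look('w11',['mount','pad']);save('scene','s2');save('top','t2')
a=cv2.imread('pics/w11.png')
b=cv2.resize(cv2.imread('pics/t2.png')[130:290,210:450],None,fx=1.6667,fy=1.6667);c=cv2.imread('pics/s2.png')[160:320,190:430];c=cv2.resize(c,None,fx=1.6667,fy=1.6667)
cv2.imwrite('pics/c11.png',np.vstack([a[:330],np.hstack([b,c])[:,:640] if b.shape[1]*2<=640 else np.hstack([b[:,:320],c[:,:320]])]))"
```

```text
time: 27.45
position: [0.6171, 0.0931, 0.1714]
tool_rot: [0.758, 0.652, 0.002, 0.002]
ft_force: [0.3, -0.9, -0.1]
grip_width: 0.0636
time: 27.75
position: [0.6156, 0.0826, 0.1675]
tool_rot: [0.76, 0.65, -0.0, -0.001]
ft_force: [0.3, -0.4, -0.2]
grip_width: 0.0665
tcp [0.6155 0.083  0.1671] q6 0.11 cam [0.626 0.148 0.308]
mount [([0.6334, 0.1654, 0.0286], 0.57, [324.0, 89.0])]
pad [([0.7411, 0.1987, 0.0132], 0.92, [448.0, 27.0]), ([0.6353, 0.1628, 0.0055], 0.91, [326.0, 94.0]), ([0.7276, 0.0751, 0.0078], 0.77, [439.0, 176.0])]
```

View pics/c11.png

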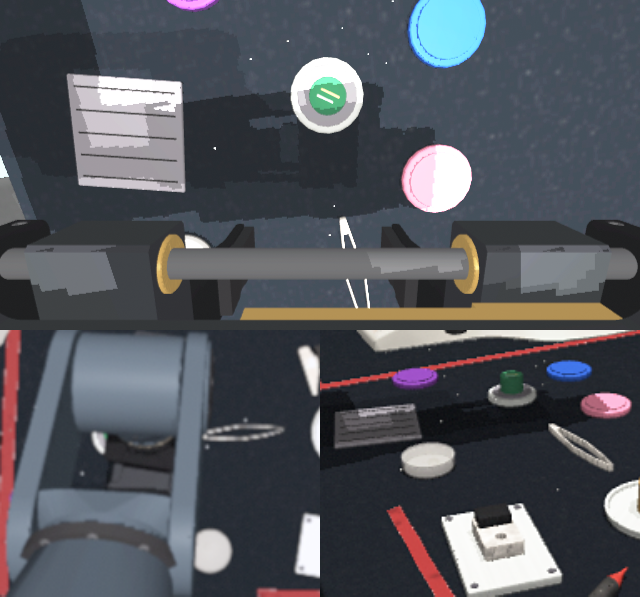

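The mount is upright on the pad, with its top at (327,96) and the pad circle at (327,95). The block is upright in mid-slab. I'll measure the mount's offset, back the arm away and take a final top view.

```bash
python3 -c "
from h import *
cp=cam_pose('wrist');g=cv2.imread('pics/w11.png');hsv=cv2.cvtColor(g,cv2.COLOR_BGR2HSV)
m=cv2.inRange(hsv,(45,60,30),(90,255,255));m[:60]=0;m[140:]=0;m[:,:280]=0;m[:,380:]=0
ys,xs=np.nonzero(m);print(xs.min(),xs.max(),ys.min(),ys.max())
print('pad',px2w('wrist',327,95.5,.01,cp),'mount',px2w('wrist',(xs.min()+xs.max())/2,ys.min()+13.5*1.25,.032,cp),px2w('wrist',327.5,96,.032,cp))
"
python3 -m jog '[{"grip":60,"travel":[0,-4,2],"twist":0},{"grip":60,"travel":[-2,-4,2],"twist":0},{"grip":60,"travel":[-3,-4,1],"twist":0},{"grip":60,"travel":[-3,-4,0],"twist":0},{"grip":60,"travel":[-3,-4,0],"twist":0},{"grip":60,"travel":[-3,-4,0],"twist":0},{"grip":60,"travel":[-3,-4,0],"twist":0},{"grip":60,"travel":[-3,-4,0],"twist":0}]'
python3 -m jog '[{"grip":60,"travel":[-3,-4,0],"twist":0},{"grip":60,"travel":[-3,-4,0],"twist":0},{"grip":60,"travel":[-3,-4,0],"twist":0},{"grip":60,"travel":[-2,-4,0],"twist":0},{"grip":60,"travel":[-2,-4,0],"twist":0},{"grip":60,"travel":[0,0,0],"twist":0},{"grip":60,"travel":[0,0,0],"twist":0}]'
python3 -c "
from h import *
save('top','t3')
cv2.imwrite('pics/c12.png',cv2.resize(cv2.imread('pics/t3.png')[135:305,210:470],None,fx=3,fy=3,interpolation=2))"
```

```text
309 345 77 114
pad [0.63576274 0.16173579 0.01      ] mount [0.63519891 0.16201627 0.032     ] [0.63535671 0.16034754 0.032     ]
time: 28.8
position: [0.4155, -0.238, 0.2177]
tool_rot: [0.759, 0.651, 0.0, 0.0]
ft_force: [1.0, -0.8, 0.2]
grip_width: 0.0666
time: 29.5
position: [0.2862, -0.4373, 0.2173]
tool_rot: [0.76, 0.65, 0.0, -0.001]
ft_force: [-0.8, -0.3, 0.6]
grip_width: 0.0666
```

View pics/c12.png

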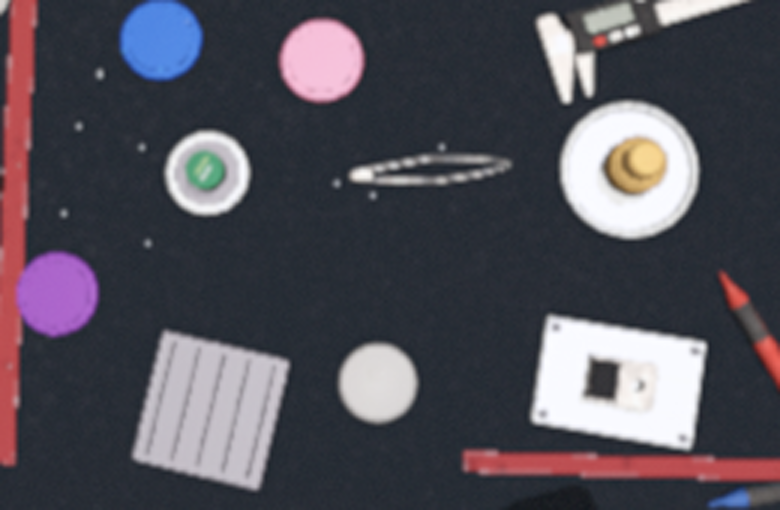

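Everything is upright and near the middle of its stand, the mat is empty, and the petri and tweezers look unmoved. One numeric check before handing in.

```bash
python3 -c "
from h import *
P=lambda x,y,z: np.round(px2w('top',210+x/3-.33,135+y/3-.33,z)[:2],4)
print('dish',P(629,170,.009),'weight',P(645,159,.065),'pad',P(207,173,.01),'mount',P(206,170,.032))
print('slab',P(619,382,.01),'block base right end',P(655,385,.025),'step left',P(587,378,.035))
a,b=[cv2.imread(f'pics/{n}.png').astype(int) for n in('t0','t3')]
d=np.abs(a-b).max(2)
print('petri diff',d[245:280,320:352].max(),'tweezers diff',d[180:203,322:384].max())
hand_in()"
```

```text
dish [ 0.6387 -0.1678] weight [ 0.6394 -0.1683] pad [0.6354 0.1601] mount [0.6349 0.1576]
slab [ 0.4764 -0.1571] block base right end [ 0.475  -0.1808] step left [ 0.48   -0.1289]
petri diff 6 tweezers diff 5
the job is handed in; nothing more can be done
```

The job is done and handed in at about 30 s of the 102 s allowed. I parked the mount on the mat, moved the weight from the slab to the dish, moved the block from the pad to the slab, then moved the mount from the mat to the pad.

| Piece | Stand | Offset from the stand's centre in the last top view |
|---|---|---|
| Weight | Dish | about 1 mm |
| Block | Slab | about 3 mm, long side along the plate's long side (the wrist camera showed about 1 mm and the sides parallel just before it was set down) |
| Mount | Pad | about 2.5 mm (the wrist camera showed 0.6 to 1.5 mm) |

- **Camera agreement:** the top and wrist cameras disagree by 1 to 2 mm on the mount and block, which is about their stated calibration error.
- **Other checks:** all three pieces look upright and the mat is empty. The petri dish and tweezers show no visible change between the first and last top views.
- **Contact forces:** the wrist force readings at the end of each move stayed under about 6 N; I did not record values in between. The arm was clear of everything when I handed in.

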